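Roll the press-fit pins onto the staging line

ROBOT

A 6-joint arm with a two-finger parallel gripper is mounted at the origin on the work surface. World frame = base frame: x ahead of the robot, y to its left, z up, the work surface at z = 0. Lengths are in m, angles in rad, forces in N, time in s.
With the tool pointing down it reaches from about 0.35 to 0.85 m from the base axis. Payload 8.1 kg.
Tool frame: the origin (TCP) lies at the very end of the fingers, on their centre line; the grasp point (between the pads) lies robot.grip_point_offset behind it (robot.grip_point_offset is the distance from the TCP to the grasp point, in m); z points along the fingers, y is the line along which they close (so a half turn about z gives the same grasp; the last joint's range is limited). The gripper opens to 93 mm and grips with 3 to 60 N. Pads are 15 mm wide; open, the fingers measure 128 mm over their backs; the gripper's body (75 mm by 188 mm) begins 65 mm behind the grasp point.
Start: joints at [-1.233, 0.13, 1.488, -0, 1.523, -0.085], TCP at [0.246, -0.547, 0.219] pointing down, gripper open.
Joint ranges: [-2.96, 2.96], [-0.89, 2.26], [0.02, 2.5], [-1.34, 4.48], [0, 2.73], [-2.66, 2.66]. Speed limits (rad/s): [2.39, 2.39, 2.79, 3.14, 3.14, 3.14].

INTERFACE

Orientations are given as a rotation vector (axis times angle).
In Python, from plant import robot, eyes gives the robot as it stands. The module is installed in compiled form; this text tells all that it offers.
- The arm moves only by the tool apply_moves, never from a script. Its argument "steps" is one flat list of numbers, 7 for each row, row after row: the shift along the tool's x, y, z in units of 30 mm (1.0 is 30 mm), then the turn, a rotation vector about the tool's x, y, z in units of 6 degrees (1.0 is 6 degrees), then the opening in per cent of the stroke, from 0 (shut) to 100 (fully open). In form: [dx, dy, dz, ax, ay, az, fingers, dx, dy, dz, ax, ay, az, fingers, ...]. A call has 1 to 12 rows; each row shifts and turns the commanded pose from where the row before left it, along the tool's axes as they then stand; what a row does not reach is not made up. A row lasts 1/12 s, in which the tool goes at most 41.7 mm and 7.16 degrees, less where a joint would pass 70% of its speed; a pose out of reach is approached as far as the arm can. A call is refused whole if a number of a shift passes 1 or a number of a turn 1, either way. A call with a gripper value outside its range is refused whole. The fingers move at their own pace and stop on an object; "grip_force" is the grip in N (left out, the last holds). Time passes only in rows, so rows that do not move let the fingers close. It gives the time, the measured TCP pose, the force, the opening and the grip force at its end, in the units of the state.
- robot.read_state(): the state, without advancing time (a new reading comes with each control period).
- eyes.read_camera(name): name is "side" or "top" or "wrist"; returns the picture (400x640x3 uint8, red, green, blue); there is no depth.
- eyes.calibration(name): a dict with "K" (3x3 intrinsics, pixels), "R" (3x3) and "t" (3): a world point X has camera coordinates R X + t. Camera axes: x right, y down, z forward; pixel columns grow to the right and rows downward; lengths in m; the calibration is good to about 2 mm. A picture is of the moment at which its call begins: read the wrist's pose just before it. calibration takes no time and is no camera call; for the wrist camera it gives the pose at the moment of the call.
- robot.close_job(): hands the job in; it is judged then, once.
Trained networks look in the newest picture that a camera, given by its name, has taken for a name from the list of things; names that differ only in an ending like _2 or _b are one class to them, and where a whole thing is asked for, a point or a joint stands for the part that bears it (a point fixed in the world has none). Each returns a list of dicts, best first, with "conf" (0 to 1); they miss things now and then, are a little off and sometimes report something else, mostly with a low value. They report only what shows in the picture. A call takes as long as a camera call. They do not tell look-alikes from the thing itself.
- eyes.search_frame(camera, thing): "rect" ([left, top, width, height] in pixels, round what is visible of it).
- eyes.place_of(camera, thing): "xy" ([column, row] in pixels: a listed point, or the origin of a listed thing).
The state is a dict: "t": time; "q": joint angles; "dq": joint speeds; "joint_torque": joint torques, N m; "tool_pos": TCP position; "orientation": TCP orientation; "force": force on the tool from outside, world axes, zero at the start; "wrist_torque": the same for the moment, N m; "opening": finger opening in m; "gripper_force": force on a finger pad.
Only numpy, scipy, OpenCV 4.12 (cv2) and the standard library are available. Lean on these libraries where they do the work, as an engineer would, in place of code of your own. Each camera call takes 0.05 s, during which the arm holds its last target. There are 200 camera calls.

TASK

Stage the two brass pins for the hand press: push the top of the longer pin sideways with a fingertip to roll it across the rubber pad until it lies along the marked line and covers it, then roll the shorter pin onto the line in the same way, and leave both lying still on the line. Roll them, do not just slide them, do not pick up or lift either pin, and leave the circuit board, the connector housing and the shield can alone.

Things in the scene. Friction and masses are not known exactly. Their poses are not given: they have to be found in the camera images.
- pad: Fixed dark rubber pad, 260 mm (x) by 280 mm (y), 6 mm thick; origin at the centre of its underside, on the shelf. A white line, 5 mm wide and 270 mm long, is painted on its top along its y axis at x = 0. One pin lies on each side of the line, in different halves of the pad along y (about 65 mm either side of its middle), so they do not meet on the line.
- long_pin: Brass pin (the longer one): a plain round bar, 24 mm diameter, 75 mm long, about 288 g, lying on the pad, 50 to 85 mm from the line and nearly parallel to it (6 degrees). Origin on its axis at mid-length, 18 mm above the shelf; y runs along its axis. A tip resting lightly on its crown and drawn sideways rolls it half as far as the tip goes, and it stops with the tip. Shoved hard from behind it may slide or wedge.
- short_pin: Brass pin (the shorter one): a plain round bar, 24 mm diameter, 45 mm long, about 173 g, lying on the pad, 50 to 85 mm from the line and nearly parallel to it (6 degrees). Origin on its axis at mid-length, 18 mm above the shelf; y runs along its axis. A tip resting lightly on its crown and drawn sideways rolls it half as far as the tip goes, and it stops with the tip. Shoved hard from behind it may slide or wedge.
- circuit_board: Pale green circuit board, 120 x 90 mm, 4 mm thick with parts to 10 mm high, lying loose on the shelf to the right (-y) of the pad; origin at the centre of its underside. Bystander.
- housing: Black phenolic connector housing, 60 x 18 x 18 mm, standing loose on the shelf beside the pad's +y edge; origin at the centre of its underside, x axis along its length. Bystander.
- shield_can: Round tin-plated shield can, 39 mm across and 20 mm high, standing loose on the shelf beside the pad's +y edge; origin at the centre of its underside. Bystander.
Not all that is in view belongs to the job. Leave any red look-alike of the long_pin alone. Leave any red look-alike of the short_pin alone.

How it is judged:
On the way, in this order (a step that is already met when the one before it is completed fails the run):
1. the longer pin is rolled: it has turned about its axis by more than a sixth of a turn (angle between long_pin's own z axis and vertical above 1.1 rad).
2. the longer pin lies along the line and covers it (x of long_pin in the frame of pad between -0.007 and 0.007 m and y of long_pin in the frame of pad between -0.125 and 0.125 m and z of long_pin in the frame of pad between 0.015 and 0.021 m and angle between the y axis of long_pin and the y axis of pad, either way round below 0.2 rad and linear speed of long_pin below 0.01 m/s), for 0.2 s.
3. then the shorter pin is rolled: it has turned about its axis by more than a sixth of a turn (angle between short_pin's own z axis and vertical above 1.1 rad).
At the end, for the whole second after the job is handed in: Both pins lie on the pad along the line: each pin's middle within 7 mm of the line's middle, its axis within 0.2 rad of the line, its middle within the pad's length, touching the pad and at rest (under 10 mm/s) (all of step 2 and x of short_pin in the frame of pad between -0.007 and 0.007 m and y of short_pin in the frame of pad between -0.125 and 0.125 m and z of short_pin in the frame of pad between 0.015 and 0.021 m and angle between the y axis of short_pin and the y axis of pad, either way round below 0.2 rad and linear speed of short_pin below 0.01 m/s).
It fails at once if a pin is lifted more than 8 mm off the pad or stood on end (height (world z) of any of long_pin, short_pin above 0.026 m or angle between any of long_pin, short_pin's own y axis and vertical below 1.2 rad or angle between any of long_pin, short_pin's own y axis and vertical above 1.94 rad).
It fails at once if the circuit board, the connector housing or the shield can is moved more than 10 mm (distance of any of circuit_board, housing, shield_can from where it was at the start of the episode above 0.01 m).
It also fails if it takes over 64 s, if anything falls off the work surface, if the arm or the gripper's body presses on something with over 40 N, if the wrist force passes 120 N, or if a joint passes its speed limit or range.

## Working session

There is one attempt and no reset: what is moved stays moved. The work goes in short steps, Python scripts to look and compute and a tool call to move; the robot and the scene stay as the last step left them, time stands still between calls to the robot, and variables do not carry over. Pictures are saved under pics/ and viewed, at most 10 in all, crops included, and the job is handed in when it is done.

Besides the shell and the picture viewer there is one more tool, called by a JSON object that holds its "fn" and its "kwargs", one argument or row to a line. apply_moves: Moves the arm, as the interface text tells. Its arguments: {"type":"object","properties":{"steps":{"type":"array"},"grip_force":{"type":"number"}},"required":["steps"]}

```bash
mkdir -p pics
cat > h.py <<'E'
import numpy as np, cv2
from plant import robot, eyes
def ray(cam,uv,z):
    c=eyes.calibration(cam);K,R,t=map(np.array,(c["K"],c["R"],c["t"]))
    o=-R.T@t; d=R.T@np.linalg.inv(K)@np.array([uv[0],uv[1],1.]); return o+d*(z-o[2])/d[2]
def proj(cam,X):
    c=eyes.calibration(cam);K,R,t=map(np.array,(c["K"],c["R"],c["t"]))
    p=K@(R@np.array(X)+t); return p[:2]/p[2]
E
python3 - <<'E'
from h import *
for c in ("top","side"):
    im=eyes.read_camera(c); cv2.imwrite(f"pics/{c}1.png",im[:,:,::-1])
for n in ("pad","long_pin","short_pin","circuit_board","housing","shield_can"):
    for r in eyes.place_of("top",n): print(n,np.round(r["xy"]),round(r["conf"],2),ray("top",r["xy"],.018 if 'pin' in n else 0.006).round(3))
s=robot.read_state();print({k:s[k] for k in("t","tool_pos","orientation","force","opening")}, robot.grip_point_offset)
E
```

```text
pad [296. 189.] 0.72 [ 0.551 -0.014  0.006]
long_pin [400. 189.] 0.81 [ 0.546 -0.239  0.018]
long_pin [330. 164.] 0.6 [ 0.602 -0.088  0.018]
short_pin [272. 213.] 0.52 [0.498 0.034 0.018]
circuit_board [460. 168.] 0.73 [ 0.593 -0.372  0.006]
housing [212. 213.] 0.58 [0.501 0.165 0.006]
housing [330. 166.] 0.33 [ 0.602 -0.089  0.006]
shield_can [214. 164.] 0.67 [0.609 0.166 0.006]
{'t': 0.4, 'tool_pos': array([ 0.24618121, -0.54708795,  0.21849793]), 'orientation': array([-3.07138954e+00, -6.59133569e-01,  4.62452125e-05]), 'force': array([ 0.29434842, -0.77748925,  0.50500413]), 'opening': 0.0927277559751061} 0.0188
```

View pics/top1.png

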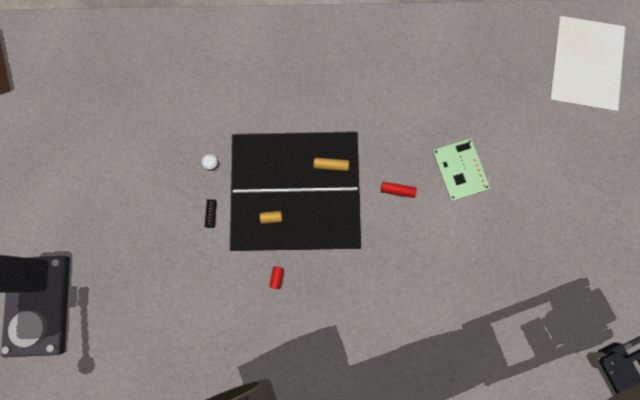

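View pics/side1.png

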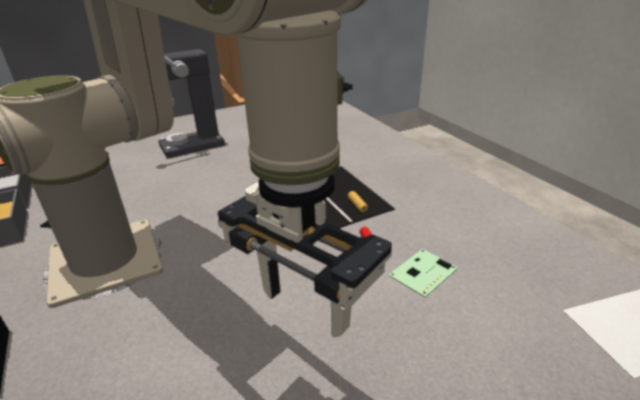

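The top view holds four candidates. The brass long pin is at (331,164) and the brass short pin at (271,217), both on the pad, so these are the ones I want. The red look-alikes are at (398,189) and (277,278), and I'll leave those alone. Next I'll measure by colour and check one crop.

```bash
cat >> h.py <<'E'
def seg(cam,im,zc=.018,amin=40):
    """pins: list of (centre, axis dir angle deg from world y, length, width)"""
    hsv=cv2.cvtColor(im,cv2.COLOR_RGB2HSV); m=cv2.inRange(hsv,(10,90,60),(32,255,255))
    out=[]
    for c in cv2.findContours(m,cv2.RETR_EXTERNAL,cv2.CHAIN_APPROX_NONE)[0]:
        if cv2.contourArea(c)<amin: continue
        P=np.array([ray(cam,p[0],zc)[:2] for p in c]); ctr,wh,_=r=cv2.minAreaRect((P*1000).astype(np.float32))
        b=cv2.boxPoints(r); e=[b[1]-b[0],b[2]-b[1]]; a=max(e,key=np.linalg.norm); a=a*np.sign(a[1])
        out.append((np.round(ctr,1),round(float(np.degrees(np.arctan2(-a[0],a[1]))),1),np.round(sorted(wh),0)))
    return [o for o in out if abs(o[0][0]-555)<150 and abs(o[0][1])<150]
def line(cam,im):
    g=cv2.inRange(cv2.cvtColor(im,cv2.COLOR_RGB2HSV),(0,0,140),(180,60,255))
    best=None
    for c in cv2.findContours(g,cv2.RETR_EXTERNAL,cv2.CHAIN_APPROX_NONE)[0]:
        P=np.array([ray(cam,p[0],.006)[:2] for p in c])*1000
        P=P[(abs(P[:,0]-555)<60)&(abs(P[:,1]+14)<150)]
        if len(P)>30 and np.ptp(P[:,1])>40 and np.ptp(P[:,0])<40:
            k=np.polyfit(P[:,1],P[:,0],1); print("line x=",k.round(4),"y",P[:,1].min().round(),P[:,1].max().round())
E
python3 - <<'E'
from h import *
im=eyes.read_camera("top"); 
for o in seg("top",im): print(*o)
line("top",im)
cv2.imwrite("pics/crop1.png",cv2.resize(im[120:300,190:430],None,fx=3,fy=3,interpolation=cv2.INTER_CUBIC)[:,:,::-1])
E
```

```text
[488.8  38.2] 3.8 [25. 49.]
[603.3 -91.5] -5.3 [26. 79.]Traceback (most recent call last):
  File "<stdin>", line 4, in <module>
  File "h.py", line 23, in line
    P=np.array([ray(cam,p[0],.006)[:2] for p in c])*1000
                ~~~^^^^^^^^^^^^^^^
  File "h.py", line 4, in ray
    c=eyes.calibration(cam);K,R,t=map(np.array,(c["K"],c["R"],c["t"]))
ValueError: time passes only in moves, steps and waits
```

```bash
python3 - <<'E'
s=open('h.py').read()
s=s.replace("def ray(","_c={}\ndef cal(cam):\n    if cam not in _c: _c[cam]=eyes.calibration(cam)\n    return _c[cam]\ndef ray(",1).replace("c=eyes.calibration(cam);","c=cal(cam);")
i=s.index("def line"); s=s[:i]+'''def line(cam,im):
    g=cv2.inRange(cv2.cvtColor(im,cv2.COLOR_RGB2HSV),(0,0,120),(180,70,255))
    v,u=np.nonzero(g); C=cal(cam); P=np.array([ray(cam,(a,b),.006)[:2] for a,b in zip(u,v) ])*1000
    P=P[(abs(P[:,0]-552)<25)&(abs(P[:,1]+14)<125)]
    k=np.polyfit(P[:,1],P[:,0],1); r=P[:,0]-np.polyval(k,P[:,1]); P=P[abs(r)<5]
    k=np.polyfit(P[:,1],P[:,0],1); print("line x=%.4f*y+%.2f"%tuple(k),len(P),P[:,1].min(),P[:,1].max()); return k
'''
open('h.py','w').write(s)
E
python3 - <<'E'
from h import *
im=eyes.read_camera("top"); 
cv2.imwrite("pics/crop1.png",cv2.resize(im[120:300,190:430],None,fx=3,fy=3,interpolation=cv2.INTER_CUBIC)[:,:,::-1])
k=line("top",im)
for o in seg("top",im): print(*o,"off",o[0][0]-np.polyval(k,o[0][1]))
E
```

```text
line x=-0.0056*y+550.25 337 -138.84486507661117 110.93671762268083
[489.1  38.3] 4.6 [26. 49.] off -60.93490367575498
[603.3 -91.4] -5.3 [26. 79.] off 52.53482429860594
```

View pics/crop1.png

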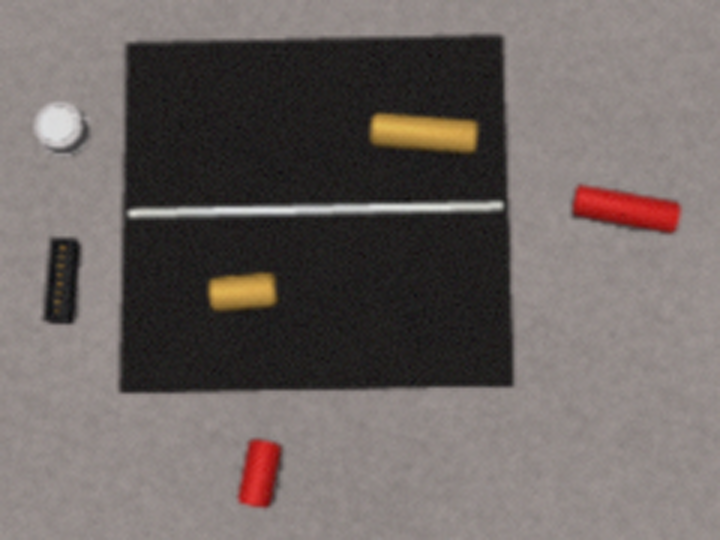

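The crop confirms it: the brass pins on the pad are at crop (424,132) for the long one and (243,292) for the short one, and the line runs between them. I'll swing over with the fingers shut.

{"fn": "apply_moves", "kwargs": {
  "steps": [1,0,0,0,0,-0.5,0,1,0,0,0,0,-0.5,0,1,0,0,0,0,-0.5,0,1,0,0,0,0,-0.5,0,1,0,0,0,0,-0.5,0,1,0,0,0,0,-0.5,0,1,0,0,0,0,-0.5,0,1,0,0,0,0,-0.5,0,1,0,0,0,0,-0.5,0,1,0,0,0,0,-0.5,0],
  "grip_force": 20
}}

```text
t: 1.33
tool_pos: [0.4818, -0.3646, 0.2186]
orientation: [2.794, 1.435, 0.0]
force: [0.4, -0.4, -0.2]
opening: 0.0307
gripper_force: 0.0
```

{"fn": "apply_moves", "kwargs": {
  "steps": [1,0,0,0,0,-0.5,0,1,0,0,0,0,-0.5,0,1,0,0,0,0,-0.5,0,1,0,0,0,0,-0.5,0,1,0,0,0,0,-0.5,0,1,0,0,0,0,-0.5,0,1,0,0.5,0,0,-0.5,0,1,0,0.5,0,0,-0.5,0,0,0,0.5,0,0,-0.5,0,0,0,0.5,0,0,-0.5,0]
}}

```text
t: 2.17
tool_pos: [0.5832, -0.1481, 0.1582]
orientation: [2.324, 2.113, 0.001]
force: [-0.0, -0.9, -0.2]
opening: 0.0006
gripper_force: 0.0
```

```bash
cat >> h.py <<'E'
from scipy.spatial.transform import Rotation as Ro
def to(goal,zyaw=None):
    s=robot.read_state(); p=np.array(s["tool_pos"]);R=Ro.from_rotvec(s["orientation"]).as_matrix()
    d=R.T@(np.array(goal)-p)/.03
    print("t",round(s["t"],2),"tcp",p.round(4),"tilt",np.degrees(np.arccos(-R[2,2])).round(2),"yaw of tool y",np.degrees(np.arctan2(R[1,1],R[0,1])).round(1),"F",np.round(s["force"],1),"open",round(s["opening"],4)); print("units to goal",d.round(2)); return d
E
python3 - <<'E'
from h import *
to([.612,-.0922,.05])
im=eyes.read_camera("wrist"); cv2.imwrite("pics/w1.png",im[:,:,::-1])
E
```

```text
t 2.17 tcp [ 0.5832 -0.1481  0.1582] tilt 0.03 yaw of tool y -5.4 F [-0.  -0.9 -0.2] open 0.0006
units to goal [1.95 0.78 3.61]
```

View pics/w1.png

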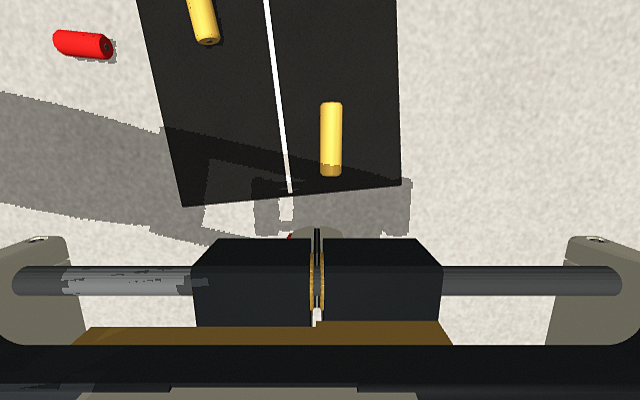

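The wrist view shows the long pin at (331,140), the white line at (283,140), and the closed fingertips at (317,235). I'll use this closer view to refine the offset, then move over the pin.

Run:
```python
from h import *
im=cv2.imread("pics/w1.png")[:,:,::-1]
for p in((331,104),(331,176),(331,140)): print("pin",ray("wrist",p,.018).round(4))
for p in((266.5,0),(290,192)): print("line",ray("wrist",p,.006).round(4))
for x in(-.0175,0,.0175): print(proj("wrist",[.5832+x,-.1481,.1582]).round())
```

```text
pin [ 0.6041 -0.0555  0.018 ]
pin [ 0.5983 -0.1298  0.018 ]
pin [ 0.6013 -0.0915  0.018 ]
line [0.549  0.0485 0.006 ]
line [ 0.5502 -0.1459  0.006 ]
[292. 244.]
[320. 241.]
[348. 239.]
```

{"fn": "apply_moves", "kwargs": {
  "steps": [0.5,0.2,0.8,0,0,0,0,0.5,0.2,0.8,0,0,0,0,0.5,0.2,0.8,0,0,0,0,0.45,0.2,0.8,0,0,0,0,0,0,0.4,0,0,0,0,0,0,0,0,0,0,0]
}}

```text
t: 2.72
tool_pos: [0.6098, -0.0936, 0.0471]
orientation: [-2.327, -2.104, 0.006]
force: [-0.3, -0.6, -0.3]
opening: 0.0009
gripper_force: 0.0
```

Run:
```python
from h import *
to([.612,-.0922,.030])
im=eyes.read_camera("side"); p=proj("side",[.612,-.09,.04]);print(p)
u,v=p.astype(int); cv2.imwrite("pics/s2.png",cv2.resize(im[max(v-60,0):v+40,max(0,u-80):u+80],None,fx=5,fy=5,interpolation=cv2.INTER_CUBIC)[:,:,::-1])
```

```text
t 2.72 tcp [ 0.6098 -0.0936  0.0471] tilt 0.35 yaw of tool y -5.8 F [-0.3 -0.6 -0.3] open 0.0009
units to goal [0.05 0.07 0.57]
[359.72522581 193.33107452]
```

View pics/s2.png

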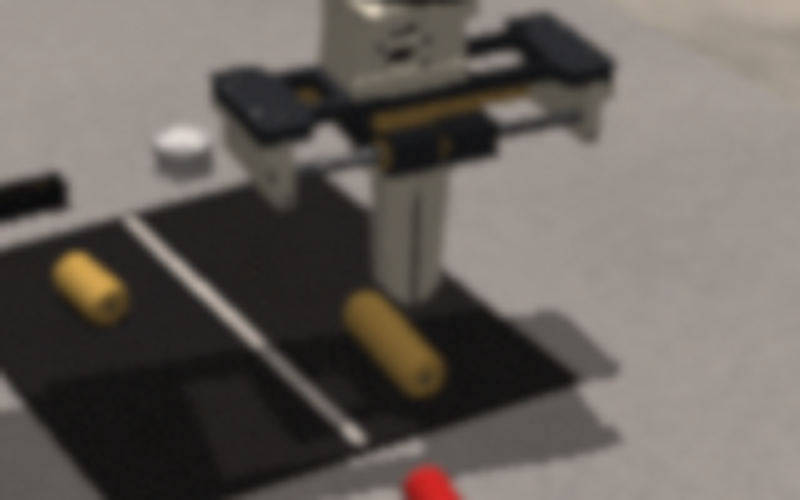

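The fingertip block has a flat bottom and sits just behind the pin's crown. I'll lower it gently.

{"fn": "apply_moves", "kwargs": {
  "steps": [0,0,0.25,0,0,0,0,0,0,0.2,0,0,0,0,0,0,0.1,0,0,0,0,0,0,0,0,0,0,0,0,0,0,0,0,0,0]
}}

```text
t: 3.18
tool_pos: [0.6124, -0.0948, 0.0345]
orientation: [2.331, 2.106, 0.0]
force: [0.0, -0.9, -0.1]
opening: 0.0003
gripper_force: 0.0
```

{"fn": "apply_moves", "kwargs": {
  "steps": [0,0,0.1,0,0,0,0,0,0,0.05,0,0,0,0,0,0,0,0,0,0,0,0,0,0,0,0,0,0]
}}

```text
t: 3.52
tool_pos: [0.6124, -0.0944, 0.0297]
orientation: [2.331, 2.107, 0.0]
force: [-0.2, -0.0, 0.3]
opening: 0.0005
gripper_force: 0.0
```

{"fn": "apply_moves", "kwargs": {
  "steps": [0,0,0.02,0,0,0,0,0,0,0,0,0,0,0]
}}

```text
t: 3.68
tool_pos: [0.6128, -0.0945, 0.0294]
orientation: [2.33, 2.106, 0.001]
force: [0.3, -0.3, 1.4]
opening: 0.0003
gripper_force: 0.8
```

{"fn": "apply_moves", "kwargs": {
  "steps": [0,0,0.03,0,0,0,0,0,0,0,0,0,0,0]
}}

```text
t: 3.85
tool_pos: [0.6134, -0.0945, 0.0291]
orientation: [2.329, 2.106, 0.002]
force: [0.7, -0.2, 4.1]
opening: 0.0006
gripper_force: 2.3
```

{"fn": "apply_moves", "kwargs": {
  "steps": [0,-0.03,0.02,0,0,0,0,0,-0.07,0,0,0,0,0,0,-0.1,0,0,0,0,0,0,-0.1,0,0,0,0,0,0,-0.1,0,0,0,0,0,0,-0.1,0,0,0,0,0,0,-0.1,0,0,0,0,0,0,-0.1,0,0,0,0,0,0,-0.07,0,0,0,0,0,0,-0.03,0,0,0,0,0,0,0,0,0,0,0,0]
}}

```text
t: 4.77
tool_pos: [0.5905, -0.0925, 0.0301]
orientation: [2.328, 2.104, 0.004]
force: [-0.6, 0.1, 12.0]
opening: 0.0003
gripper_force: 6.0
```

Run:
```python
from h import *
to([.612,-.0922,.040])
im=eyes.read_camera("top")
for o in seg("top",im,amin=15): print(*o)
im=eyes.read_camera("side")
for o in seg("side",im,amin=15): print("side",*o)
```

```text
t 4.77 tcp [ 0.5905 -0.0925  0.0301] tilt 0.27 yaw of tool y -5.8 F [-0.6  0.1 12. ] open 0.0003
units to goal [ 0.08  0.71 -0.33]
side [594.7 -88.1] -3.5 [ 30. 101.]
side [492.2  43.9] 0.6 [33. 80.]
```

{"fn": "apply_moves", "kwargs": {
  "steps": [0,-0.05,-0.02,0,0,0,0,0,-0.1,0,0,0,0,0,0,-0.1,0,0,0,0,0,0,-0.1,0,0,0,0,0,0,-0.1,0,0,0,0,0,0,-0.1,0,0,0,0,0,0,-0.05,0,0,0,0,0,0,0,0,0,0,0,0,0,0,-0.1,0,0,0,0,0,0,-0.4,0,0,0,0,0,0,-0.5,0,0,0,0,0,0,0,0,0,0,0]
}}

```text
t: 5.87
tool_pos: [0.5728, -0.0905, 0.0618]
orientation: [2.328, 2.104, 0.004]
force: [0.8, -0.2, 1.8]
opening: 0.001
gripper_force: 0.0
```

Run:
```python
from h import *
to([.612,-.0922,.040])
im=eyes.read_camera("top")
for o in seg("top",im,amin=15): print(*o)
im=eyes.read_camera("side")
for o in seg("side",im,amin=15): print("side",*o)
im=eyes.read_camera("wrist"); cv2.imwrite("pics/w2.png",im[:,:,::-1])
for o in seg("wrist",im,amin=15): print("w",*o)
```

```text
t 5.87 tcp [ 0.5728 -0.0905  0.0618] tilt 0.27 yaw of tool y -5.8 F [ 0.8 -0.2  1.8] open 0.001
units to goal [0.08 1.3  0.73]
side [585.  -83.7] -4.9 [ 31. 106.]
side [492.2  43.9] 0.6 [33. 80.]
w [ 569.7 -143.2] -5.4 [ 3. 53.]
w [ 561.1 -142.4] -5.9 [ 3. 53.]
w [ 568.8 -111.7] -5.7 [ 1. 27.]
w [582.7 -78.3] -5.8 [23. 55.]
w [488.6  39.2] 5.0 [26. 52.]
```

View pics/w2.png

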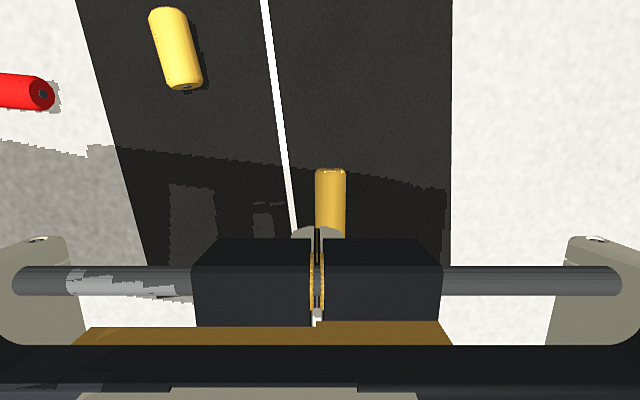

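The wrist view shows the long pin at (330,200) with the line at (285,170) to its left. It rolled about 20 mm, as predicted, which leaves about 31.5 mm. Second stroke next.

{"fn": "apply_moves", "kwargs": {
  "steps": [0.05,0.3,0,0,0,0,0,0.05,0.28,0,0,0,0,0,0,0,0.4,0,0,0,0,0,0,0.4,0,0,0,0,0,0,0.15,0,0,0,0,0,0,0.04,0,0,0,0,0,0,0,0,0,0,0,0,0,0,0,0,0,0]
}}

```text
t: 6.68
tool_pos: [0.59, -0.0891, 0.0297]
orientation: [2.328, 2.105, 0.004]
force: [1.6, 1.4, 12.7]
opening: 0.0003
gripper_force: 6.6
```

{"fn": "apply_moves", "kwargs": {
  "steps": [0,-0.05,0.01,0,0,0,0,0,-0.1,0,0,0,0,0,0,-0.1,0,0,0,0,0,0,-0.1,0,0,0,0,0,0,-0.1,0,0,0,0,0,0,-0.1,0,0,0,0,0,0,-0.1,0,0,0,0,0,0,-0.1,0,0,0,0,0,0,-0.1,0,0,0,0,0,0,-0.1,0,0,0,0,0,0,-0.1,0,0,0,0,0,0,-0.05,0,0,0,0,0]
}}

```text
t: 7.68
tool_pos: [0.5554, -0.0859, 0.0285]
orientation: [2.33, 2.106, 0.001]
force: [-1.8, -0.6, 11.0]
opening: 0.0005
gripper_force: 5.3
```

{"fn": "apply_moves", "kwargs": {
  "steps": [0,0,0,0,0,0,0,0,0,-0.1,0,0,0,0,0,0,-0.4,0,0,0,0,0,0,-0.5,0,0,0,0,0,0,0,0,0,0,0]
}}

```text
t: 8.1
tool_pos: [0.5565, -0.086, 0.0604]
orientation: [2.329, 2.105, 0.002]
force: [0.9, 0.0, 0.1]
opening: 0.0002
gripper_force: 0.0
```

```bash
cat > m.py <<'E'
from h import *
to([.55,-.087,.030])
im=eyes.read_camera("wrist"); cv2.imwrite("pics/w_last.png",im[:,:,::-1])
for o in seg("wrist",im,amin=150): print("w",*o)
im=eyes.read_camera("side")
for o in seg("side",im,amin=15): print("side",*o)
E
python3 m.py
```

```text
t 8.1 tcp [ 0.5565 -0.086   0.0604] tilt 0.16 yaw of tool y -5.8 F [0.9 0.  0.1] open 0.0002
units to goal [-0.06 -0.22  1.01]
w [ 555.2 -139.6] -5.4 [ 3. 53.]
w [ 546.6 -138.7] -5.9 [ 3. 53.]
w [566.2 -74.1] -4.4 [24. 51.]
w [489.2  39. ] 4.7 [25. 52.]
side [567.6 -83.6] -6.5 [ 31. 105.]
side [492.2  43.9] 0.6 [33. 80.]
```

{"fn": "apply_moves", "kwargs": {
  "steps": [0.05,0.28,0,0,0,0,0,0.05,0.28,0,0,0,0,0,0,0,0.4,0,0,0,0,0,0,0.4,0,0,0,0,0,0,0.15,0,0,0,0,0,0,0.04,0,0,0,0,0,0,0,0,0,0,0,0,0,0,0,0,0,0]
}}

```text
t: 8.87
tool_pos: [0.5744, -0.0844, 0.0295]
orientation: [2.328, 2.105, 0.004]
force: [2.5, 1.6, 12.6]
opening: 0.0001
gripper_force: 6.3
```

{"fn": "apply_moves", "kwargs": {
  "steps": [0,-0.05,0,0,0,0,0,0,-0.1,0,0,0,0,0,0,-0.1,0,0,0,0,0,0,-0.1,0,0,0,0,0,0,-0.1,0,0,0,0,0,0,-0.1,0,0,0,0,0,0,-0.1,0,0,0,0,0,0,-0.1,0,0,0,0,0,0,-0.1,0,0,0,0,0,0,-0.1,0,0,0,0,0,0,-0.05,0,0,0,0,0]
}}

```text
t: 9.78
tool_pos: [0.5436, -0.0816, 0.0294]
orientation: [2.329, 2.105, 0.002]
force: [-0.9, 0.3, 13.8]
opening: 0.0004
gripper_force: 6.8
```

{"fn": "apply_moves", "kwargs": {
  "steps": [0,0,0,0,0,0,0,0,0,0,0,0,0,0,0,0,-0.1,0,0,0,0,0,0,-0.4,0,0,0,0,0,0,-0.5,0,0,0,0,0,0,0,0,0,0,0]
}}

```text
t: 10.28
tool_pos: [0.5436, -0.0816, 0.0605]
orientation: [2.329, 2.105, 0.002]
force: [0.6, 0.2, 0.3]
opening: 0.0004
gripper_force: 0.0
```

```bash
python3 m.py; python3 -c "
from h import *
line('wrist',cv2.imread('pics/w_last.png')[:,:,::-1])" ; cp pics/w_last.png pics/w3.png
```

```text
t 10.28 tcp [ 0.5436 -0.0816  0.0605] tilt 0.14 yaw of tool y -5.8 F [0.6 0.2 0.3] open 0.0004
units to goal [-0.16  0.23  1.02]
w [ 542.3 -135.3] -5.4 [ 3. 53.]
w [ 533.7 -134.4] -5.9 [ 3. 53.]
w [551.8 -69.5] -4.5 [24. 45.]
w [489.3  39.1] 4.9 [25. 51.]
side [553.3 -80.8] -6.8 [ 29. 106.]
side [492.2  43.9] 0.6 [33. 80.]
line x=0.0125*y+549.59 1402 -112.68445211649458 73.08642340989464
```

View pics/w3.png

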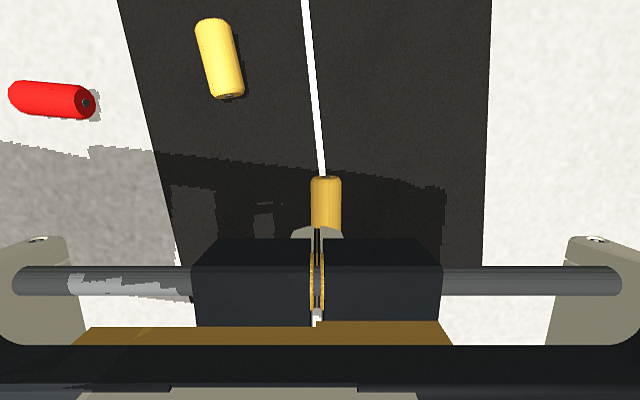

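The wrist view shows the long pin's visible end at (326,200), with the white line running straight into it at (322,175). By measurement its middle is about 1 mm from the line. Next is the short pin, at about (489, 39) mm and yawed +4.8°.

{"fn": "apply_moves", "kwargs": {
  "steps": [0,0,0,0,0,-0.9,0,0,0,0,0,0,-0.9,0,0.7,-0.3,0,0,0,0,0,0.7,-0.3,0,0,0,0,0,0.7,-0.3,0,0,0,0,0,0.7,-0.3,0,0,0,0,0,0.7,-0.3,0,0,0,0,0,0.65,-0.25,0,0,0,0,0,0,0,0,0,0,0,0,0,0,0,0,0,0,0]
}}

```text
t: 11.22
tool_pos: [0.4782, 0.0387, 0.0573]
orientation: [-2.119, -2.318, 0.002]
force: [0.4, -0.1, 0.2]
opening: 0.0001
gripper_force: 0.0
```

```bash
sed -i 's/^to.*/to([.4815,.0385,.03])/' m.py; python3 m.py; python3 -c "
from h import *
im=eyes.read_camera('top')
k=line('top',im)
for o in seg('top',im,amin=15): print(*o)"
```

```text
t 11.22 tcp [0.4782 0.0387 0.0573] tilt 0.09 yaw of tool y 5.1 F [ 0.4 -0.1  0.2] open 0.0001
units to goal [-0.02  0.11  0.91]
w [440.3 -66.9] -84.8 [ 23. 331.]
w [487.7 -13.9] 5.5 [ 3. 53.]
w [479.2 -14.7] 5.0 [ 3. 53.]
w [490.1  43.1] 5.1 [24. 37.]
side [553.5 -80. ] -6.0 [ 32. 107.]
side [492.1  44.8] 0.7 [29. 75.]
line x=0.0080*y+551.38 251 -138.84486507661117 110.98979903529911
[549.7 -86.7] -5.4 [26. 78.]
```

{"fn": "apply_moves", "kwargs": {
  "steps": [0,0.1,0.3,0,0,0,0,0,0,0.4,0,0,0,0,0,0,0.15,0,0,0,0,0,0,0.04,0,0,0,0,0,0,0,0,0,0,0,0,0,0,0,0,0,0]
}}

```text
t: 11.87
tool_pos: [0.4821, 0.0383, 0.0315]
orientation: [-2.122, -2.316, 0.001]
force: [-0.3, 0.1, 0.8]
opening: 0.0007
gripper_force: 0.0
```

{"fn": "apply_moves", "kwargs": {
  "steps": [0,0,0.04,0,0,0,0,0,0,0,0,0,0,0]
}}

```text
t: 12.03
tool_pos: [0.4825, 0.0384, 0.0307]
orientation: [2.122, 2.316, 0.001]
force: [0.6, -0.6, 0.2]
opening: 0.0004
gripper_force: 0.0
```

{"fn": "apply_moves", "kwargs": {
  "steps": [0,0,0.04,0,0,0,0,0,0,0.03,0,0,0,0,0,0,0,0,0,0,0]
}}

```text
t: 12.28
tool_pos: [0.4837, 0.0385, 0.0299]
orientation: [2.12, 2.315, 0.003]
force: [0.2, 0.7, 6.6]
opening: 0.0002
gripper_force: 3.4
```

{"fn": "apply_moves", "kwargs": {
  "steps": [0,0,0.03,0,0,0,0,0,0,0,0,0,0,0]
}}

```text
t: 12.45
tool_pos: [0.4845, 0.0385, 0.0298]
orientation: [2.12, 2.315, 0.005]
force: [-1.2, 0.9, 11.5]
opening: 0.0009
gripper_force: 5.8
```

{"fn": "apply_moves", "kwargs": {
  "steps": [0,0.05,0,0,0,0,0,0,0.1,0,0,0,0,0,0,0.1,0,0,0,0,0,0,0.1,0,0,0,0,0,0,0.1,0,0,0,0,0,0,0.1,0,0,0,0,0,0,0.1,0,0,0,0,0,0,0.1,0,0,0,0,0,0,0.1,0,0,0,0,0,0,0.1,0,0,0,0,0,0,0.05,0,0,0,0,0,0,0,0,0,0,0,0]
}}

```text
t: 13.45
tool_pos: [0.5144, 0.0411, 0.0293]
orientation: [2.12, 2.315, 0.004]
force: [1.5, -0.5, 6.5]
opening: 0.0004
gripper_force: 3.6
```

{"fn": "apply_moves", "kwargs": {
  "steps": [0,0,-0.1,0,0,0,0,0,0,-0.4,0,0,0,0,0,0,-0.5,0,0,0,0,0,0,0,0,0,0,0]
}}

```text
t: 13.78
tool_pos: [0.5141, 0.041, 0.0609]
orientation: [2.12, 2.314, 0.004]
force: [0.6, 0.1, 0.5]
opening: 0.0009
gripper_force: 0.0
```

```bash
python3 m.py
```

```text
t 13.78 tcp [0.5141 0.041  0.0609] tilt 0.24 yaw of tool y 5.0 F [0.6 0.1 0.5] open 0.0009
units to goal [ 0.01 -1.09  1.03]
w [475.6 -65.3] -85.1 [ 23. 334.]
w [522.9 -12.2] 5.4 [ 3. 53.]
w [514.2 -12.9] 4.9 [ 3. 53.]
w [504.6  45.2] 3.8 [23. 38.]
side [553.3 -81.3] -5.5 [ 32. 105.]
side [507.6  43.7] 0.0 [31. 77.]
```

{"fn": "apply_moves", "kwargs": {
  "steps": [0,-0.28,0,0,0,0,0,0,-0.27,0,0,0,0,0,0,0,0.4,0,0,0,0,0,0,0.4,0,0,0,0,0,0,0.15,0,0,0,0,0,0,0.06,0,0,0,0,0,0,0,0,0,0,0,0,0,0,0,0,0,0]
}}

```text
t: 14.55
tool_pos: [0.4972, 0.0397, 0.0285]
orientation: [2.121, 2.316, 0.003]
force: [-3.7, 0.8, 18.5]
opening: 0.0005
gripper_force: 9.1
```

{"fn": "apply_moves", "kwargs": {
  "steps": [0,0.05,0,0,0,0,0,0,0.1,0,0,0,0,0,0,0.1,0,0,0,0,0,0,0.1,0,0,0,0,0,0,0.1,0,0,0,0,0,0,0.1,0,0,0,0,0,0,0.1,0,0,0,0,0,0,0.1,0,0,0,0,0,0,0.1,0,0,0,0,0,0,0.1,0,0,0,0,0,0,0.05,0,0,0,0,0,0,0,0,0,0,0,0]
}}

```text
t: 15.55
tool_pos: [0.5294, 0.0424, 0.0297]
orientation: [2.119, 2.313, 0.008]
force: [2.8, 2.2, 18.5]
opening: 0.0004
gripper_force: 9.1
```

{"fn": "apply_moves", "kwargs": {
  "steps": [0,0,-0.1,0,0,0,0,0,0,-0.4,0,0,0,0,0,0,-0.5,0,0,0,0,0,0,0,0,0,0,0]
}}

```text
t: 15.88
tool_pos: [0.5268, 0.0422, 0.0592]
orientation: [2.121, 2.315, 0.002]
force: [0.2, -0.1, 0.4]
opening: 0.0006
gripper_force: 0.0
```

```bash
python3 m.py
```

```text
t 15.88 tcp [0.5268 0.0422 0.0592] tilt 0.13 yaw of tool y 5.0 F [ 0.2 -0.1  0.4] open 0.0006
units to goal [ 0.01 -1.52  0.97]
w [488.3 -63. ] -85.0 [ 23. 332.]
w [535.4 -10.1] 5.4 [ 3. 53.]
w [526.8 -10.9] 4.9 [ 3. 53.]
w [520.7  50.2] 5.9 [24. 31.]
side [553.3 -81.3] -5.5 [ 32. 105.]
side [523.4  46.1] 0.6 [29. 76.]
```

{"fn": "apply_moves", "kwargs": {
  "steps": [0.05,-0.22,0,0,0,0,0,0,-0.21,0,0,0,0,0,0,0,0.4,0,0,0,0,0,0,0.4,0,0,0,0,0,0,0.12,0,0,0,0,0,0,0.04,0,0,0,0,0,0,0,0,0,0,0,0,0,0,0,0,0,0]
}}

```text
t: 16.65
tool_pos: [0.5133, 0.0426, 0.0287]
orientation: [2.122, 2.316, 0.001]
force: [-3.6, -0.4, 11.6]
opening: 0.0008
gripper_force: 5.9
```

{"fn": "apply_moves", "kwargs": {
  "steps": [0,0.05,0,0,0,0,0,0,0.1,0,0,0,0,0,0,0.1,0,0,0,0,0,0,0.1,0,0,0,0,0,0,0.1,0,0,0,0,0,0,0.1,0,0,0,0,0,0,0.1,0,0,0,0,0,0,0.1,0,0,0,0,0,0,0.1,0,0,0,0,0,0,0.1,0,0,0,0,0,0,0.02,0,0,0,0,0,0,0,0,0,0,0,0]
}}

```text
t: 17.65
tool_pos: [0.5441, 0.0452, 0.0298]
orientation: [2.12, 2.314, 0.005]
force: [1.7, 0.8, 13.2]
opening: 0.0003
gripper_force: 6.6
```

{"fn": "apply_moves", "kwargs": {
  "steps": [0,0,-0.1,0,0,0,0,0,0,-0.4,0,0,0,0,0,0,-0.5,0,0,0,0,0,0,0,0,0,0,0]
}}

```text
t: 17.98
tool_pos: [0.5429, 0.0451, 0.0607]
orientation: [2.121, 2.315, 0.003]
force: [0.9, 0.3, 0.8]
opening: 0.0006
gripper_force: 0.0
```

```bash
python3 m.py
```

```text
t 17.98 tcp [0.5429 0.0451 0.0607] tilt 0.15 yaw of tool y 5.0 F [0.9 0.3 0.8] open 0.0006
units to goal [-0.04 -2.06  1.02]
w [504.1 -59.3] -85.0 [ 27. 334.]
w [551.7  -8. ] 5.4 [ 3. 53.]
w [543.1  -8.8] 4.9 [ 3. 53.]
w [536.6  51.9] 5.9 [23. 30.]
side [553.3 -81.3] -5.5 [ 32. 105.]
side [540.2  47.9] -1.2 [30. 77.]
```

{"fn": "apply_moves", "kwargs": {
  "steps": [0,-0.21,0,0,0,0,0,0,-0.2,0,0,0,0,0,0,0,0.4,0,0,0,0,0,0,0.4,0,0,0,0,0,0,0.15,0,0,0,0,0,0,0.05,0,0,0,0,0,0,0,0,0,0,0,0,0,0,0,0,0,0]
}}

```text
t: 18.75
tool_pos: [0.5303, 0.0441, 0.0291]
orientation: [2.121, 2.316, 0.002]
force: [-2.3, 0.8, 13.0]
opening: 0.0005
gripper_force: 6.6
```

{"fn": "apply_moves", "kwargs": {
  "steps": [0,0.05,0,0,0,0,0,0,0.1,0,0,0,0,0,0,0.1,0,0,0,0,0,0,0.1,0,0,0,0,0,0,0.1,0,0,0,0,0,0,0.1,0,0,0,0,0,0,0.1,0,0,0,0,0,0,0.1,0,0,0,0,0,0,0.08,0,0,0,0,0,0,0.02,0,0,0,0,0,0,0,0,0,0,0,0,0,0,0,0,0,0,0]
}}

```text
t: 19.75
tool_pos: [0.5572, 0.0464, 0.0299]
orientation: [2.12, 2.314, 0.005]
force: [0.9, 0.6, 13.8]
opening: 0.0002
gripper_force: 6.8
```

{"fn": "apply_moves", "kwargs": {
  "steps": [0,0,-0.1,0,0,0,0,0,0,-0.4,0,0,0,0,0,0,-0.5,0,0,0,0,0,0,0,-1,0,0,0,0,0,0,-1,0,0,0,0,-1,0,-1,0,0,0,0,-1,0,-1,0,0,0,0,-1,0,0,0,0,0,0,-1,0,0,0,0,0,0,-1,0,0,0,0,0,0,0,0,0,0,0,0]
}}

```text
t: 20.67
tool_pos: [0.4388, 0.0353, 0.0205]
orientation: [1.935, 2.114, 0.395]
force: [0.3, 0.1, 0.8]
opening: 0.0002
gripper_force: 0.0
```

Run:
```python
from h import *
to([.55,0,.2])
for c in("top","wrist"):
    im=eyes.read_camera(c); cv2.imwrite(f"pics/{c}_end.png",im[:,:,::-1])
    k=line(c,im)
    for o in seg(c,im,amin=60): print(c,*o,"off",o[0][0]-np.polyval(k,o[0][1]))
im=cv2.imread("pics/top_end.png"); cv2.imwrite("pics/end.png",np.vstack([cv2.resize(im[120:300,190:430],None,fx=2,fy=2),cv2.resize(cv2.imread("pics/wrist_end.png"),(480,240))]))
```

```text
t 20.67 tcp [0.4388 0.0353 0.0205] tilt 21.14 yaw of tool y 5.1 F [0.3 0.1 0.8] open 0.0002
units to goal [-1.5   5.5  -4.29]
line x=-0.0064*y+550.57 171 -138.84486507661117 110.93671762268083
top [551.3  43.6] 5.2 [25. 48.] off 1.0138971932414051
top [549.7 -86.6] -5.3 [26. 79.] off -1.4246075558114626
line x=-0.0093*y+550.10 244 -135.06576110708644 110.49452535056855
wrist [444.5 -30.3] 78.0 [ 22. 273.] off -105.88342882076472
wrist [442.6   6.2] 5.5 [ 2. 43.] off -107.44336821189381
wrist [435.1   7.2] 4.9 [ 3. 42.] off -114.93405148288366
wrist [550.6  42.7] 4.9 [35. 53.] off 0.8966923969770733
```

View pics/end.png

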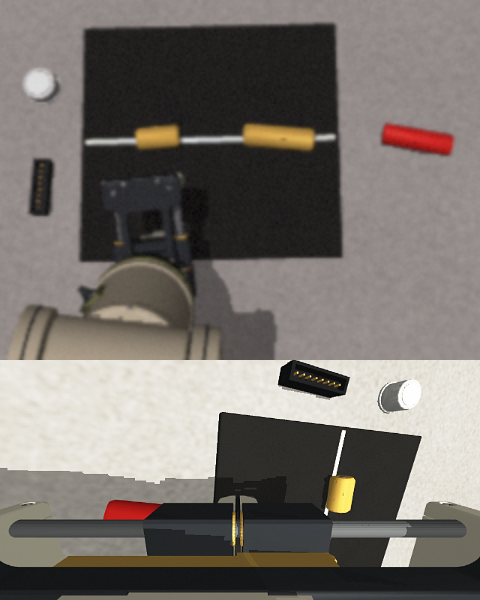

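The final view shows both brass pins on the line, the short one at (157,137) and the long one at (279,137). Each is within 1.5 mm of it and about 5° off. The neighbouring parts haven't moved and the arm is clear, so I'm handing in.

```bash
python3 -c "
from h import *
print(robot.close_job())"
```

```text
the job is handed in; nothing more can be done
None
```

I rolled both brass pins onto the line and handed the job in at about 21 s; my last images put each pin's middle within 1.5 mm of the line and about 5° off it, but the hand-in returned no verdict. A mistyped last retreat also dipped the empty gripper to about 20 mm above the shelf, tilted 21°, with no contact force read at the end of that move.

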